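# Back the bench winch off to its stop

## Robot

A 6-joint arm with a two-finger parallel gripper is mounted at the origin on the work surface. World frame = base frame: x ahead of the robot, y to its left, z up, the work surface at z = 0. Lengths are in mm, angles in rad, forces in N, time in s.
With the tool pointing down it reaches from about 350 to 775 mm from the base axis. Payload 7.3 kg.
Tool frame: the origin (TCP) lies between the finger pads; the fingertips stand 8 mm ahead of it and the grasp point (between the pads) lies 11 mm behind it; y points along the fingers, z is the direction in which the jaws open and shut, and the axes are right-handed (so a half turn about y gives the same grasp; the last joint's range is limited). The gripper opens to 92 mm and grips with 3 to 60 N. Pads are 19 mm wide; open, the fingers measure 130 mm over their backs; the gripper's body (75 mm by 190 mm) begins 47 mm behind the grasp point.
Start: joints at [1.095, 0.342, 1.524, -0, 1.275, -0.146], TCP at [170.009, 496.73, 234.741] pointing down, gripper open.
Joint ranges: [-2.53, 2.53], [-0.77, 2.02], [0.04, 2.7], [-1, 4.14], [0.28, 2.66], [-3.11, 3.11]. Speed limits (rad/s): [2.57, 2.57, 3.14, 3.14, 3.14, 3.14].

## Interface

Orientations are given as [roll, pitch, yaw] about the fixed x, y, z axes, in that order (R = Rz(yaw) Ry(pitch) Rx(roll)).
In Python, from plant import bot, vision, job gives the robot as it stands. The module is installed in compiled form; this text tells all that it offers.
- The arm moves only by the tool arm_command, never from a script. Its argument "deltas" is a list of rows, each a list of 4 numbers: the shift along the tool's x, y, z in m, then the turn about the tool's y in degrees. In form: [[x, y, z, twist], ...]. A call has 1 to 5 rows; each row shifts and turns the commanded pose from where the row before left it, along the tool's axes as they then stand; what a row does not reach is not made up. A row lasts 1/10 s, in which the tool goes at most 50 mm and 8.59 degrees, less where a joint would pass 70% of its speed; a pose out of reach is approached as far as the arm can. A call is refused whole if a number of a shift passes 0.05 or a number of a turn 8.59, either way. A call with a gripper value outside its range is refused whole. "claw" is the closure in counts, from 0 (fully open) to 255 (shut), set as the call begins (left out, the last holds). The fingers move at their own pace and stop on an object; the grip force is fixed at half the most. Time passes only in rows, so rows that do not move let the fingers close. It gives the time, the measured TCP pose, the force and the opening at its end, in the units of the state.
- bot.get_obs(): the state, without advancing time (a new reading comes with each control period).
- vision.capture(name): name is "side" or "top"; returns a dict with "img" (384x512x3 uint8, red, green, blue), "camera_matrix" (3x3 intrinsics, pixels), "world_to_cam" (4x4, takes a point from world to camera coordinates). Camera axes: x right, y down, z forward; pixel columns grow to the right and rows downward; lengths in mm; the calibration is good to about 2 mm. A picture is of the moment at which its call begins. There is no depth.
- job.close_job(): hands the job in, once; it reports no verdict.
Trained networks look in a picture, given as the dict that the camera call returned (one of the last four; its "shot" number tells which), for a name from the list of things; names that differ only in an ending like _2 or _b are one class to them, and where a whole thing is asked for, a point or a joint stands for the part that bears it (a point fixed in the world has none). Each returns a list of dicts, best first, with "confidence" (0 to 1); they miss things now and then, are a little off and sometimes report something else, mostly with a low value. They report only what shows in the picture. A call takes as long as a camera call.
- vision.find_in(picture, name): "xyz" ([x, y, z] in mm, in the coordinates of the camera as it stood for that picture, good to about 4 mm: the middle of the surface that is visible of it).
- vision.regions_of(picture, name): "mask" (384x512 bool, what is visible of it).
The state is a dict: "time": time; "joint_positions": joint angles; "dq": joint speeds; "tau": joint torques, N m; "tool_pos": TCP position; "tcp_rot": TCP orientation; "contact_force": force on the tool from outside, world axes, zero at the start; "moment": the same for the moment, N m; "grip_width": finger opening in mm.
Only numpy, scipy, OpenCV 4.12 (cv2) and the standard library are available. Lean on these libraries where they do the work, as an engineer would, in place of code of your own. Each camera call takes 0.05 s, during which the arm holds its last target. There are 200 camera calls.

## Task

Back the empty winch off to its stop: throw the red pawl right over so that it leans back on its own, clear of the toothed wheel. Then turn the drum back with the crank, slowly, until you feel it come up against the sprung stop hidden in the grey housing, and leave it resting against that stop without forcing it. Finally bring the pawl back over and let it down onto the toothed wheel, let go, and leave the tin, the offcut, the hammer and the spanner alone.

Things in the scene. Friction and masses are not known exactly. Their poses are not given: they have to be found in the camera images.
- winch: Green bench winch, fixed; origin: centre of the underside of its 200 x 140 x 10 mm base plate. Own z up; own y along the level axle (115 mm above the bench) from the toothed wheel (-y side) to the crank (+y side). Wheel: 16 saw teeth, 58 mm radius at the tips, 48 mm at the roots, 12 mm thick, centred at own y = -60 mm. Wooden drum between side plates at own y = +-45 mm.
- handle (a point): Centre of the light wooden crank grip: round bar 24 mm thick, 76 mm long, parallel to the winch's y, 75 mm from the axle, spinning freely on its own spindle; the crank arm is 38 mm from this point, the rest is free all round. It stays on the upper side of the winch (from about 40 degrees before straight up, winch's -x side, to about 45 degrees beyond).
- axle (a point): Point on the axle line, 115 mm above the bench, beside the middle of the crank grip: the grip's centre moves on a circle of radius 75 mm about it in the winch's x-z plane. Fixed to the winch.
- drum (a joint): Angle (rad) of drum, toothed wheel and crank, one piece; grows as the drum turns BACK: crank top towards the winch's +x. A brake drags with 0.35 N m (3 to 5 N at the grip, steady); the drum stays where it is left. The pawl, when down, blocks turning back. The hidden stop is met between 0.65 and 1.30 rad, different each time.
- pawl_bar (a point): Middle of the red pawl's round bar, 12 mm thick, that sticks out 54 mm sideways from the pawl, parallel to the winch's y and towards its -y; its sleeve spins freely on its pin. This point is 32 mm from the pawl's outer face and 40 mm from the pivot; the bar is free all round.
- pawl_pivot (a point): Point on the pawl's hinge line (parallel to the winch's y, 177 mm above the bench) beside the middle of the bar: the bar's centre moves on a circle of radius 40 mm about it in the winch's x-z plane. Fixed to the winch.
- pawl (a joint): Angle (rad) of the pawl: about 0 with its tip at a tooth's root and the bar level with the pivot on its -x side; up to 0.21 lying on a tooth's slope. Grows as the bar goes up and over towards the winch's +x; upright at about 1.5, on its back peg at 2.1. 0.2 kg, moves freely: let go below about 1.3 it falls to the wheel, above about 1.7 it falls back and stays.
- stop_housing: Round grey housing (radius 56 mm, 16 mm thick) beside the crank that hides the sprung stop; origin and axes as the winch's. Past first touch the force at the grip rises by about 1 N per mm of grip travel. 2 to 7 N more at the grip than the plain drag is right, and the brake then holds it against the stop when let go; 13 N more is too hard.
- tin: Closed metal tin, 76 mm across, 100 mm high, origin at the centre of its underside. Bystander.
- offcut: Block of wood 60 x 110 x 35 mm, origin at the centre of its underside. Bystander.
- hammer: Hammer lying on the bench. Bystander.
- spanner: Steel spanner lying on the bench. Bystander.

How it is judged (in metres and radians):
On the way, in this order (a step that is already met when the one before it is completed fails the run):
1. the pawl is thrown over, clear of the wheel, before the drum is turned back (value of joint pawl above 1.7 rad and value of joint drum below 0.3 rad), for 0.3 s.
2. the drum has been turned back until it bears on the sprung stop (contact force between drum and stop_housing above 1.5 N and value of joint pawl above 1.3 rad), for 0.2 s.
3. the pawl is down on the toothed wheel again (value of joint pawl below 0.26 rad), for 0.2 s.
At the end, for the whole second after the job is handed in: The pawl lies on the toothed wheel between its teeth (joint under 0.26 rad), the drum still bears on the sprung stop with more than 1 N, and both are at rest (value of joint pawl below 0.26 rad and contact force between drum and stop_housing above 1 N and velocity of joint drum between -0.05 and 0.05 rad/s and velocity of joint pawl between -0.1 and 0.1 rad/s); the robot touches nothing.
It fails at once if the sprung stop is forced: the drum presses on it with more than 22 N (about 13 N at the grip above the drag) (contact force between drum and stop_housing above 22 N).
It fails at once if the wheel is forced against the pawl: more than 40 N between the pawl and the wheel (contact force between pawl and drum above 40 N).
It fails at once if the tin, offcut, hammer or spanner is moved by more than 20 mm (distance of any of tin, offcut, hammer, spanner from where it was at the start of the episode above 0.02 m).
It also fails if it takes over 72 s, if anything falls off the work surface, if the arm or the gripper's body presses on something with over 40 N, if the wrist force passes 120 N, or if a joint passes its speed limit or range.

## Working session

There is one attempt and no reset: what is moved stays moved. The work goes in short steps, Python scripts to look and compute and a tool call to move; the robot and the scene stay as the last step left them, time stands still between calls to the robot, and variables do not carry over. Pictures are saved under pics/ and viewed, about 8 in all and at most 12, crops included, and the job is handed in when it is done.

Besides the shell and the picture viewer there is one more tool, called after "Emit:" by a JSON object that holds its "api" and its "payload", one argument or row to a line. arm_command: Moves the arm, as the interface text tells. Its arguments: {"type":"object","properties":{"deltas":{"type":"array","items":{"type":"array","items":{"type":"number"}}},"claw":{"type":"number"}},"required":["deltas"]}

```bash
mkdir -p pics
cat > h.py <<'E'
from plant import bot, vision, job
import numpy as np, cv2
def shot(n,tag):
    p=vision.capture(n); cv2.imwrite(f'pics/{tag}.png',p['img'][:,:,::-1].copy()); return p
def w(p,c): 
    T=np.linalg.inv(p['world_to_cam']); return (T@np.r_[c,1])[:3]
def find(p,n,k=1):
    return [(w(p,d['xyz']).round(0),round(d['confidence'],2)) for d in vision.find_in(p,n)[:k]]
def px(p,X):
    c=p['world_to_cam']@np.r_[X,1]; q=p['camera_matrix']@c[:3]; return (q[:2]/q[2]).round(0)
E
python3 - <<'E'
from h import *
o=bot.get_obs();print({k:np.round(v,3) for k,v in o.items()})
for n in('side','top'):
    p=shot(n,n+'1')
    for t in('winch','handle','pawl_bar','stop_housing','pawl','drum','tin','offcut','hammer','spanner'):
        print(n,t,find(p,t,2))
a=[cv2.imread(f'pics/{n}1.png') for n in('side','top')]
cv2.imwrite('pics/both1.png',cv2.resize(np.vstack(a),None,fx=.78,fy=.78))
E
```

```text
{'time': np.float64(0.0), 'joint_positions': array([ 1.095,  0.343,  1.525,  0.   ,  1.275, -0.146]), 'dq': array([ 0.   , -0.   ,  0.001,  0.002,  0.002, -0.001]), 'tau': array([-1.0000e-03, -4.3124e+01, -2.4422e+01,  7.2000e-02,  5.6000e-02,
       -0.0000e+00]), 'tool_pos': array([169.812, 496.354, 234.042]), 'tcp_rot': array([-1.572,  0.   , -0.33 ]), 'contact_force': array([ 0.13 , -0.379, -0.738]), 'moment': array([-0.019,  0.054,  0.003]), 'grip_width': np.float64(91.613)}
side winch [(array([546.,  24.,  76.]), 0.72), (array([ 652., -239.,   26.]), 0.49)]
side handle [(array([510., 346.,   5.]), 0.58), (array([489., 149., 183.]), 0.57)]
side pawl_bar [(array([604., -36., 183.]), 0.44)]
side stop_housing []
side pawl [(array([605., -11., 185.]), 0.58)]
side drum [(array([552.,  35., 137.]), 0.96), (array([547.,  22.,  71.]), 0.21)]
side tin [(array([715., 154.,  90.]), 0.67), (array([598., -37., 185.]), 0.61)]
side offcut [(array([756., -17.,  31.]), 0.71)]
side hammer [(array([ 652., -242.,   25.]), 0.72)]
side spanner [(array([508., 343.,   4.]), 0.67)]
top winch []
top handle [(array([501., 155., 183.]), 0.89), (array([763.,   1.,  36.]), 0.47)]
top pawl_bar []
top stop_housing [(array([556., 110., 162.]), 0.7)]
top pawl [(array([612.,  -5., 186.]), 0.72)]
top drum [(array([563.,  67., 144.]), 0.73)]
top tin [(array([738., 158., 101.]), 0.76)]
top offcut [(array([765.,   0.,  35.]), 0.95)]
top hammer [(array([ 657., -232.,   22.]), 0.59)]
top spanner [(array([521., 359.,  10.]), 0.83)]
```

View pics/both1.png

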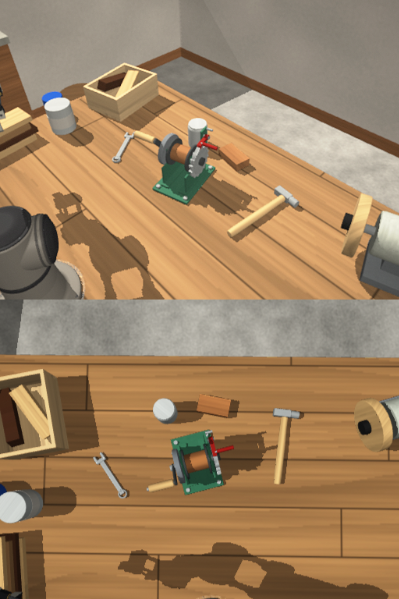

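The picture shows the winch in mid-table. In the top view its crank is on the left (world +y) and the grip is toward the robot. The red pawl bar is on the right, tilted slightly. I'll zoom in for the yaw and the exact points.

Run:
```python
from h import *
a=cv2.imread('pics/side1.png');b=cv2.imread('pics/top1.png')
A=cv2.resize(a[150:270,140:340],None,fx=4,fy=4,interpolation=cv2.INTER_CUBIC)[:, :]
B=cv2.resize(b[150:270,170:320],None,fx=4,fy=4,interpolation=cv2.INTER_CUBIC)
cv2.imwrite('pics/A.png',A);
cv2.imwrite('pics/B.png',B)
for n in('side','top'):
    p=vision.capture(n); print(n,p['camera_matrix'].round(1).tolist(),p['world_to_cam'].round(4).tolist())
    for t in('handle','pawl_bar','winch','stop_housing','drum'):
        for d in vision.regions_of(p,t)[:2]:
            v,u=np.nonzero(d['mask']); 
            print(n,t,round(d['confidence'],2),len(u),u.min(),u.max(),v.min(),v.max(),u.mean().round(1),v.mean().round(1))
```

```text
side [[476.5, 0.0, 250.8], [0.0, 476.5, 187.0], [0.0, 0.0, 1.0]] [[0.7205, -0.6931, -0.0217, -414.8056], [-0.4552, -0.4492, -0.7688, 400.4899], [0.5231, 0.5638, -0.6391, 986.6517], [0.0, 0.0, 0.0, 1.0]]
side handle 0.61 229 171 197 168 183 183.9 175.6
side pawl_bar 0.19 237 252 278 172 192 263.0 183.9
side winch 0.7 4582 171 277 164 261 234.1 214.2
side winch 0.28 53 260 276 184 191 267.6 187.4
side stop_housing 0.7 418 202 226 171 210 210.8 189.2
side drum 0.72 399 202 226 172 210 210.7 189.9
side drum 0.59 1972 170 266 168 226 230.8 196.8
top [[454.0, 0.0, 257.6], [0.0, 454.0, 191.9], [0.0, 0.0, 1.0]] [[0.0112, -0.9999, -0.0118, 34.6307], [-0.9985, -0.0106, -0.0531, 616.4519], [0.053, 0.0124, -0.9985, 1208.9185], [0.0, 0.0, 0.0, 1.0]]
top handle 0.8 395 190 222 229 247 206.0 238.1
top pawl_bar 0.51 118 278 299 187 195 288.6 191.0
top winch 0.78 4222 189 298 167 249 250.7 209.5
top winch 0.24 827 195 227 126 158 211.0 142.3
top drum 0.91 1615 188 282 184 246 242.1 215.2
top drum 0.66 1191 350 383 139 236 361.3 179.7
```

View pics/A.png

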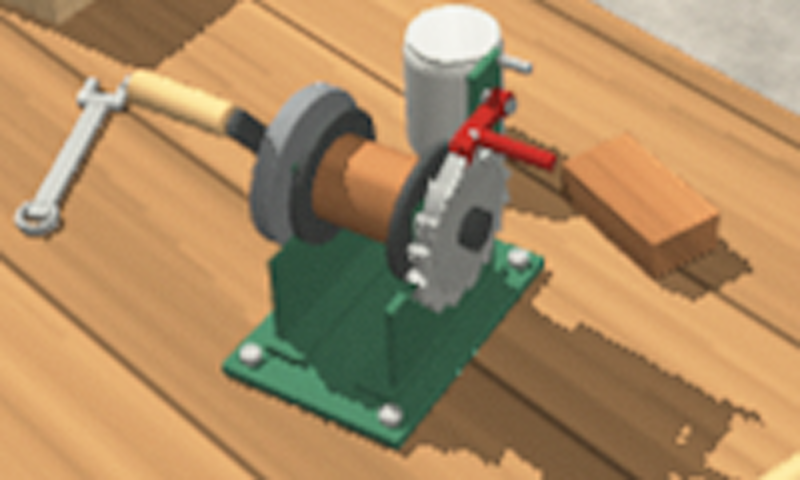

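View pics/B.png

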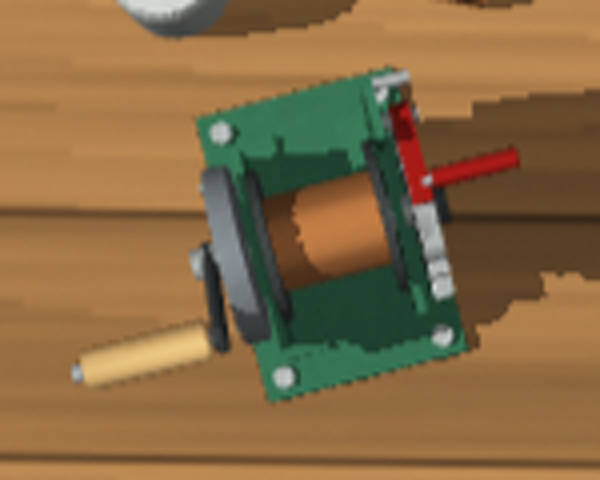

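A is the side crop: pawl bar from (475,133) to (553,160), grip from (130,85) to (230,118). B is the top crop: the four base corners are clear, the bar runs (428,182)–(518,157), and the grip runs (80,370)–(210,338). I'll fit the winch pose from these.

Run:
```python
from h import *
from scipy.optimize import least_squares
T={n:vision.capture(n) for n in('side','top')}
def pp(n,X):
    p=T[n];c=p['world_to_cam']@np.r_[X,1]; q=p['camera_matrix']@c[:3]; return q[:2]/q[2]
def P(n,x,y): return np.array([(140 if n=='side' else 170)+x/4,150+y/4])-.375/1
obs=[('top',(100,70),(197,118)),('top',(100,-70),(393,68)),('top',(-100,-70),(467,348)),('top',(-100,70),(270,402)),
('side',(-100,70),(222,368)),('side',(-100,-70),(403,443)),('side',(100,-70),(545,260))]
def W(s,o): # s=x0,y0,yaw
    c,k=np.cos(s[2]),np.sin(s[2]); return np.array([s[0]+c*o[0]-k*o[1],s[1]+k*o[0]+c*o[1],o[2]])
f=lambda s:np.r_[tuple(pp(n,W(s,(*o,10)))-P(n,*q) for n,o,q in obs)]
r=least_squares(f,[550,60,.25]);s=r.x;print('winch',s.round(3),r.fun.round(1).reshape(-1,2).tolist())
# bar tip + handle ends triangulated
def tri(a,b):
    g=lambda X:np.r_[pp('side',X)-P('side',*a),pp('top',X)-P('top',*b)]
    q=least_squares(g,[550,60,150]);return q.x,q.fun.round(1)
c,k=np.cos(s[2]),np.sin(s[2])
def own(X):
    d=X[:2]-s[:2];return np.array([c*d[0]+k*d[1],-k*d[0]+c*d[1],X[2]]).round(1)
for nm,a,b in(('bartip',(553,159),(517,158)),('gripfar',(130,84),(80,372)),('gripnear',(229,119),(210,339))):
    X,e=tri(a,b);print(nm,X.round(1),own(X),e)
```

```text
winch [5.72364e+02 5.30370e+01 2.75000e-01] [[-0.2, 0.1], [0.5, -0.8], [1.4, 0.4], [0.6, 0.5], [-0.6, -1.1], [-1.1, -0.4], [0.3, -1.4]]
bartip [615.4 -57.6 182.7] [  11.4 -118.2  182.7] [-0.5  0.1  0.3 -0.3]
gripfar [486.7 197.6 173. ] [-43.2 162.4 173. ] [ 0.1  0.  -0.1  0.1]
gripnear [507.3 121.1 175.1] [-44.1  83.2 175.1] [-0.1  0.   0.  -0.1]
```

Emit:
{"api": "arm_command", "payload": {
  "deltas": [
    [0, -0.005, 0, 8],
    [0, -0.005, 0, 8],
    [0, -0.005, 0, 8],
    [0, -0.005, 0, 8],
    [0, -0.005, 0, 8]
  ],
  "claw": 0
}}

```text
time: 2.3
tool_pos: [170.0, 496.7, 259.9]
tcp_rot: [-1.571, 0.0, -1.034]
contact_force: [-0.6, 0.8, -0.7]
grip_width: 92.0
```

Emit:
{"api": "arm_command", "payload": {
  "deltas": [
    [0.02, 0, 0.01, 8],
    [0.039, 0, 0.017, 7.3],
    [0.039, 0, 0.017, 0],
    [0.039, 0, 0.017, 0],
    [0.039, 0, 0.017, 0]
  ]
}}

```text
time: 2.8
tool_pos: [301.6, 355.6, 259.8]
tcp_rot: [-1.57, 0.0, -1.295]
contact_force: [-0.2, -0.4, 0.0]
grip_width: 91.8
```

Emit:
{"api": "arm_command", "payload": {
  "deltas": [
    [0.039, 0, 0.017, 0],
    [0.039, 0, 0.017, 0],
    [0.039, 0, 0.017, 0],
    [0.039, 0, 0.017, 0],
    [0.039, 0, 0.017, 0]
  ]
}}

```text
time: 3.3
tool_pos: [436.6, 190.9, 259.9]
tcp_rot: [-1.57, 0.0, -1.295]
contact_force: [0.5, 0.4, -0.5]
grip_width: 91.9
```

Emit:
{"api": "arm_command", "payload": {
  "deltas": [
    [0.044, 0, 0.017, 0],
    [0.044, 0, 0.017, 0],
    [0.044, 0, 0.017, 0],
    [0.044, 0, 0.017, 0],
    [0.044, 0, 0.017, 0]
  ]
}}

```text
time: 3.8
tool_pos: [578.3, 2.1, 259.8]
tcp_rot: [-1.57, 0.0, -1.295]
contact_force: [0.4, 0.5, -1.0]
grip_width: 91.9
```

Emit:
{"api": "arm_command", "payload": {
  "deltas": [
    [0.043, 0, 0.019, 0],
    [0, 0.02, 0, 0],
    [0, 0, 0, 0]
  ]
}}

```text
time: 4.1
tool_pos: [606.4, -33.4, 236.6]
tcp_rot: [-1.576, 0.003, -1.297]
contact_force: [0.1, 0.5, 0.3]
grip_width: 91.6
```

Run:
```python
from h import *
o=bot.get_obs();print(o['tool_pos'],o['tcp_rot'],o['contact_force'],o['time'])
p=shot('side','s2');q=shot('top','t2')
print(find(p,'pawl_bar'),find(q,'pawl_bar'))
A=cv2.imread('pics/s2.png')[100:260,180:330];B=cv2.imread('pics/t2.png')[110:270,190:340]
cv2.imwrite('pics/v2.png',cv2.resize(np.hstack([A,B]),None,fx=2.6,fy=2.6,interpolation=cv2.INTER_CUBIC))
```

```text
[606.44111653 -33.3581166  236.56012559] [-1.57597734  0.00276057 -1.29708209] [0.11681968 0.46160385 0.27880776] 4.1
[(array([602., -41., 186.]), 0.63)] [(array([522., 359.,  10.]), 0.15)]
```

View pics/v2.png

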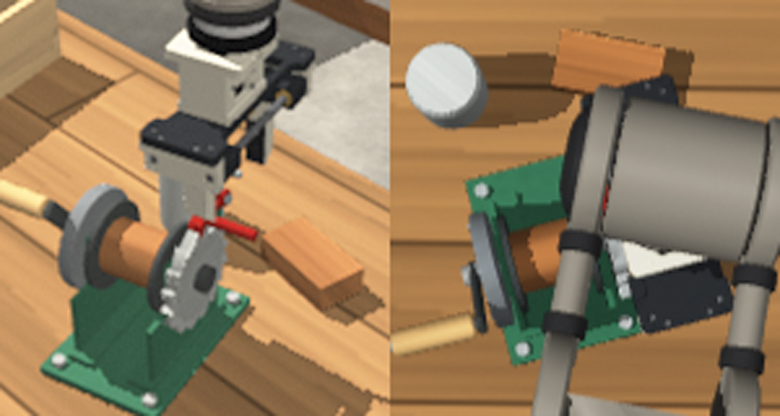

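The picture shows the open gripper straight above the red bar, with the jaws along the winch's x. I'll narrow the jaws and go down.

Emit:
{"api": "arm_command", "payload": {
  "deltas": [
    [0.003, 0.01, 0.002, 0],
    [0, 0.01, 0, 0],
    [0, 0.015, 0, 0],
    [0, 0.015, 0, 0],
    [0, 0.015, 0, 0]
  ],
  "claw": 130
}}

```text
time: 4.8
tool_pos: [609.7, -34.3, 173.5]
tcp_rot: [-1.571, 0.0, -1.294]
contact_force: [-0.5, 0.4, 0.2]
grip_width: 56.1
```

Emit:
{"api": "arm_command", "payload": {
  "deltas": [
    [0, 0, 0, 0]
  ]
}}

```text
time: 4.9
tool_pos: [608.5, -34.2, 171.9]
tcp_rot: [-1.575, 0.002, -1.295]
contact_force: [-0.3, -0.1, 0.2]
grip_width: 48.8
```

Emit:
{"api": "arm_command", "payload": {
  "deltas": [
    [0, 0, 0, 0],
    [0, 0, 0, 0],
    [0, 0, 0, 0],
    [0, 0, 0, 0],
    [0, 0, 0, 0]
  ],
  "claw": 255
}}

```text
time: 5.4
tool_pos: [608.9, -35.1, 174.8]
tcp_rot: [-1.574, -0.0, -1.295]
contact_force: [-3.8, -0.8, 3.5]
grip_width: 10.9
```

Emit:
{"api": "arm_command", "payload": {
  "deltas": [
    [0, 0, 0, 0],
    [0, 0, 0, 0]
  ]
}}

```text
time: 5.6
tool_pos: [609.0, -35.1, 174.9]
tcp_rot: [-1.573, 0.0, -1.295]
contact_force: [-5.1, -2.2, 2.1]
grip_width: 11.2
```

Emit:
{"api": "arm_command", "payload": {
  "deltas": [
    [0, -0.0062, 0.0014, 0],
    [0, -0.0074, 0.0031, 0],
    [0, -0.0066, 0.0045, 0],
    [0, -0.0055, 0.0057, 0]
  ]
}}

```text
time: 6.0
tool_pos: [622.5, -31.5, 201.5]
tcp_rot: [-1.575, -0.0, -1.295]
contact_force: [-8.9, -3.2, 7.4]
grip_width: 11.3
```

Emit:
{"api": "arm_command", "payload": {
  "deltas": [
    [0, 0, 0, 0]
  ]
}}

```text
time: 6.1
tool_pos: [624.0, -31.1, 202.7]
tcp_rot: [-1.571, -0.001, -1.295]
contact_force: [-8.7, -1.5, 9.7]
grip_width: 11.1
```

Emit:
{"api": "arm_command", "payload": {
  "deltas": [
    [0, -0.0078, 0.0042, 0],
    [0, -0.003, 0.0074, 0],
    [0, -0.0014, 0.0079, 0],
    [0, 0, 0, 0]
  ]
}}

```text
time: 6.5
tool_pos: [643.7, -25.4, 211.8]
tcp_rot: [-1.572, -0.0, -1.295]
contact_force: [0.8, -2.0, -6.9]
grip_width: 11.1
```

Emit:
{"api": "arm_command", "payload": {
  "deltas": [
    [0, 0.0025, 0.008, 0],
    [0, 0.0018, 0.008, 0],
    [0, 0.0024, 0.006, 0],
    [0, 0, 0, 0]
  ]
}}

```text
time: 6.9
tool_pos: [665.9, -19.4, 206.5]
tcp_rot: [-1.567, -0.001, -1.295]
contact_force: [3.7, -2.5, 3.0]
grip_width: 10.8
```

Emit:
{"api": "arm_command", "payload": {
  "deltas": [
    [0, 0, 0, 0],
    [0, 0, 0, 0],
    [0, 0, 0, 0],
    [0, 0, 0, 0]
  ],
  "claw": 140
}}

```text
time: 7.3
tool_pos: [663.7, -19.1, 205.7]
tcp_rot: [-1.572, 0.001, -1.295]
contact_force: [-0.9, 0.0, -0.0]
grip_width: 38.0
```

Emit:
{"api": "arm_command", "payload": {
  "deltas": [
    [0, -0.02, 0, 0],
    [0, -0.03, 0, 0],
    [0, -0.03, 0, 0],
    [0, 0, 0, 0]
  ],
  "claw": 60
}}

```text
time: 7.7
tool_pos: [665.5, -19.4, 291.1]
tcp_rot: [-1.563, -0.003, -1.295]
contact_force: [0.2, -0.6, 0.3]
grip_width: 67.8
```

Emit:
{"api": "arm_command", "payload": {
  "deltas": [
    [-0.0436, 0, -0.0226, 0],
    [-0.0436, 0, -0.0226, 0],
    [-0.0436, 0, -0.0226, 0],
    [-0.0436, 0, -0.0226, 0],
    [-0.0436, 0, -0.0226, 0]
  ]
}}

```text
time: 8.2
tool_pos: [494.0, 160.7, 285.1]
tcp_rot: [-1.572, 0.001, -1.295]
contact_force: [0.0, 0.3, -0.4]
grip_width: 70.5
```

Emit:
{"api": "arm_command", "payload": {
  "deltas": [
    [0, 0.02, 0, 0],
    [0, 0.03, 0, 0],
    [0, 0, 0, 0]
  ],
  "claw": 60
}}

```text
time: 8.5
tool_pos: [493.3, 159.6, 232.3]
tcp_rot: [-1.579, 0.001, -1.294]
contact_force: [-1.3, -0.1, 0.1]
grip_width: 70.1
```

Run:
```python
from h import *
o=bot.get_obs();print(o['tool_pos'],o['tcp_rot'],o['contact_force'],o['time'])
p=shot('side','s3');q=shot('top','t3')
for n in('pawl_bar','handle','pawl'): print(n,find(p,n),find(q,n))
A=cv2.imread('pics/s3.png')[100:260,140:290];B=cv2.imread('pics/t3.png')[130:290,160:310]
cv2.imwrite('pics/v3.png',cv2.resize(np.hstack([A,B]),None,fx=2.6,fy=2.6,interpolation=cv2.INTER_CUBIC))
```

```text
[493.26889826 159.6370293  232.260616  ] [-1.57878164e+00  9.91996007e-04 -1.29402433e+00] [-1.33818387 -0.09177246  0.11592918] 8.5
pawl_bar [] [(array([668., -15., 214.]), 0.68)]
handle [(array([491., 148., 182.]), 0.76)] [(array([573.,  45., 143.]), 0.37)]
pawl [(array([654.,   4., 213.]), 0.56)] [(array([668.,   3., 218.]), 0.56)]
```

View pics/v3.png

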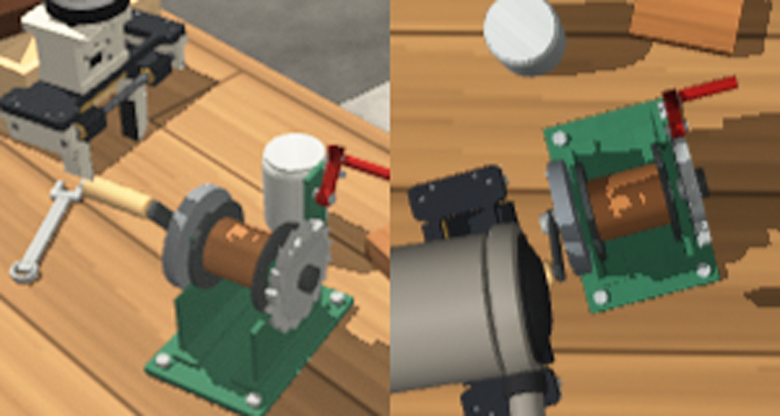

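The picture shows the pawl leaning back at right, (345,155) in the side view, clear of the wheel. The gripper hangs above the grip at about (110,185). Next I go down onto the grip.

Emit:
{"api": "arm_command", "payload": {
  "deltas": [
    [0.001, 0.015, 0.0035, 0],
    [0, 0.018, 0, 0],
    [0, 0.018, 0, 0],
    [0, 0.018, 0, 0],
    [0, 0, 0, 0]
  ]
}}

```text
time: 9.4
tool_pos: [498.6, 159.3, 165.2]
tcp_rot: [-1.575, 0.001, -1.295]
contact_force: [0.4, -1.1, -0.6]
grip_width: 70.0
```

Emit:
{"api": "arm_command", "payload": {
  "deltas": [
    [0, 0, 0, 0],
    [0, 0, 0, 0],
    [0, 0, 0, 0],
    [0, 0, 0, 0],
    [0, 0, 0, 0]
  ],
  "claw": 255
}}

```text
time: 9.9
tool_pos: [499.9, 159.7, 167.4]
tcp_rot: [-1.57, -0.0, -1.295]
contact_force: [-0.0, -0.0, -0.4]
grip_width: 34.9
```

Emit:
{"api": "arm_command", "payload": {
  "deltas": [
    [0, 0, 0, 0],
    [0, 0, 0, 0]
  ]
}}

```text
time: 10.1
tool_pos: [498.0, 159.1, 166.5]
tcp_rot: [-1.575, 0.0, -1.295]
contact_force: [-5.5, -3.0, 1.8]
grip_width: 23.1
```

Emit:
{"api": "arm_command", "payload": {
  "deltas": [
    [0, -0.002, 0.0032, 0],
    [0, -0.0019, 0.0032, 0],
    [0, -0.0017, 0.0033, 0],
    [0, -0.0016, 0.0034, 0],
    [0, 0, 0, 0]
  ]
}}

```text
time: 10.6
tool_pos: [511.1, 162.8, 174.0]
tcp_rot: [-1.574, -0.0, -1.295]
contact_force: [-4.0, -2.0, 3.0]
grip_width: 22.9
```

Emit:
{"api": "arm_command", "payload": {
  "deltas": [
    [0, -0.0025, 0.0033, 0],
    [0, -0.0022, 0.0034, 0],
    [0, -0.0015, 0.0035, 0],
    [0, -0.0008, 0.0037, 0],
    [0, -0.0007, 0.0037, 0]
  ]
}}

```text
time: 11.1
tool_pos: [528.5, 167.6, 180.0]
tcp_rot: [-1.575, -0.0, -1.295]
contact_force: [-1.2, -3.6, -22.6]
grip_width: 23.4
```

Emit:
{"api": "arm_command", "payload": {
  "deltas": [
    [0, 0, 0, 0]
  ]
}}

```text
time: 11.2
tool_pos: [529.1, 167.7, 180.2]
tcp_rot: [-1.573, -0.0, -1.295]
contact_force: [2.3, -3.3, -24.2]
grip_width: 23.0
```

Emit:
{"api": "arm_command", "payload": {
  "deltas": [
    [0, 0.0015, 0.0005, 0],
    [0, 0.0005, 0.0005, 0],
    [0, 0, 0, 0]
  ]
}}

```text
time: 11.5
tool_pos: [530.3, 168.1, 180.1]
tcp_rot: [-1.57, -0.0, -1.295]
contact_force: [-1.9, -4.2, -16.2]
grip_width: 23.3
```

Emit:
{"api": "arm_command", "payload": {
  "deltas": [
    [0, 0.002, 0.0008, 0],
    [0, 0.0015, 0.0008, 0],
    [0, 0, 0.0008, 0],
    [0, 0, 0, 0]
  ]
}}

```text
time: 11.9
tool_pos: [534.3, 169.2, 180.1]
tcp_rot: [-1.564, -0.001, -1.295]
contact_force: [-3.4, -3.2, 1.1]
grip_width: 23.3
```

Emit:
{"api": "arm_command", "payload": {
  "deltas": [
    [0, 0, 0.0012, 0],
    [0, 0, 0.0012, 0],
    [0, 0, 0.0012, 0],
    [0, 0, 0.0012, 0],
    [0, 0, 0, 0]
  ]
}}

```text
time: 12.4
tool_pos: [539.1, 170.5, 180.3]
tcp_rot: [-1.563, -0.001, -1.295]
contact_force: [-3.1, -4.2, 1.7]
grip_width: 23.1
```

Emit:
{"api": "arm_command", "payload": {
  "deltas": [
    [0, 0, 0.0012, 0],
    [0, 0, 0.0012, 0],
    [0, 0, 0.0012, 0],
    [0, 0.0002, 0.0012, 0],
    [0, 0, 0, 0]
  ]
}}

```text
time: 12.9
tool_pos: [543.8, 171.8, 180.1]
tcp_rot: [-1.563, -0.001, -1.295]
contact_force: [-2.6, -5.0, 1.7]
grip_width: 23.3
```

Emit:
{"api": "arm_command", "payload": {
  "deltas": [
    [0, 0.0001, 0.0012, 0],
    [0, 0.0001, 0.0012, 0],
    [0, 0.0001, 0.0012, 0],
    [0, 0.0002, 0.0012, 0],
    [0, 0, 0, 0]
  ]
}}

```text
time: 13.4
tool_pos: [548.6, 173.2, 179.7]
tcp_rot: [-1.563, -0.001, -1.295]
contact_force: [-2.2, -5.4, 2.3]
grip_width: 23.2
```

Emit:
{"api": "arm_command", "payload": {
  "deltas": [
    [0, 0.0002, 0.0012, 0],
    [0, 0.0002, 0.0012, 0],
    [0, 0.0002, 0.0012, 0],
    [0, 0.0003, 0.0012, 0],
    [0, 0, 0, 0]
  ]
}}

```text
time: 13.9
tool_pos: [553.3, 174.5, 178.9]
tcp_rot: [-1.562, -0.001, -1.295]
contact_force: [-2.3, -4.2, 2.0]
grip_width: 23.1
```

Emit:
{"api": "arm_command", "payload": {
  "deltas": [
    [0, 0.0003, 0.0012, 0],
    [0, 0.0003, 0.0012, 0],
    [0, 0.0003, 0.0012, 0],
    [0, 0.0003, 0.0012, 0],
    [0, 0, 0, 0]
  ]
}}

```text
time: 14.4
tool_pos: [558.0, 175.8, 177.8]
tcp_rot: [-1.562, -0.001, -1.295]
contact_force: [-2.3, -4.1, 2.1]
grip_width: 23.3
```

Emit:
{"api": "arm_command", "payload": {
  "deltas": [
    [0, 0.0004, 0.0012, 0],
    [0, 0.0004, 0.0012, 0],
    [0, 0.0004, 0.0012, 0],
    [0, 0.0004, 0.0012, 0],
    [0, 0, 0, 0]
  ]
}}

```text
time: 14.9
tool_pos: [562.8, 177.1, 176.4]
tcp_rot: [-1.562, -0.001, -1.295]
contact_force: [-0.8, -5.1, 2.5]
grip_width: 22.9
```

Emit:
{"api": "arm_command", "payload": {
  "deltas": [
    [0, 0.0004, 0.0012, 0],
    [0, 0.0004, 0.0012, 0],
    [0, 0.0004, 0.0012, 0],
    [0, 0.0005, 0.0012, 0],
    [0, 0, 0, 0]
  ]
}}

```text
time: 15.4
tool_pos: [566.8, 178.2, 174.8]
tcp_rot: [-1.563, -0.001, -1.295]
contact_force: [-3.5, -5.3, 4.7]
grip_width: 23.0
```

Tangential resistance has gone from about 3.5 N to 6.2 N, which looks like first touch. From here I take small steps.

Emit:
{"api": "arm_command", "payload": {
  "deltas": [
    [0, 0.0004, 0.001, 0],
    [0, 0.0004, 0.001, 0],
    [0, 0, 0, 0],
    [0, 0, 0, 0]
  ]
}}

```text
time: 15.8
tool_pos: [568.4, 178.6, 174.0]
tcp_rot: [-1.564, -0.001, -1.295]
contact_force: [-5.9, -5.9, 5.5]
grip_width: 23.2
```

Excess over the drag is about 5 N, inside the 2–7 N band. I let go here.

Emit:
{"api": "arm_command", "payload": {
  "deltas": [
    [0, 0, 0, 0],
    [0, 0, 0, 0],
    [0, 0, 0, 0],
    [0, 0, 0, 0],
    [0, 0, 0, 0]
  ],
  "claw": 80
}}

```text
time: 16.3
tool_pos: [567.1, 178.9, 169.8]
tcp_rot: [-1.57, 0.0, -1.295]
contact_force: [-0.4, 0.7, -0.8]
grip_width: 58.4
```

Emit:
{"api": "arm_command", "payload": {
  "deltas": [
    [0, -0.02, 0, 0],
    [0, -0.03, 0, 0],
    [0, -0.04, 0, 0],
    [0, -0.03, 0, 0],
    [0, 0, 0, 0]
  ]
}}

```text
time: 16.8
tool_pos: [568.6, 179.1, 294.5]
tcp_rot: [-1.561, -0.001, -1.295]
contact_force: [0.6, 0.3, 0.5]
grip_width: 63.2
```

Run:
```python
from h import *
o=bot.get_obs();print(o['tool_pos'],o['contact_force'],o['time'],o['grip_width'])
p=shot('side','s4');q=shot('top','t4')
for n in('pawl_bar','handle','pawl'): print(n,find(p,n),find(q,n))
A=cv2.imread('pics/s4.png')[100:260,160:310];B=cv2.imread('pics/t4.png')[110:270,180:330]
cv2.imwrite('pics/v4.png',cv2.resize(np.hstack([A,B]),None,fx=2.6,fy=2.6,interpolation=cv2.INTER_CUBIC))
```

```text
[568.64692864 179.0895641  294.493647  ] [0.55999659 0.25239086 0.47598219] 16.8 63.20227858164584
pawl_bar [] []
handle [(array([561., 169., 193.]), 0.51)] [(array([577.,  49.,  15.]), 0.44)]
pawl [(array([650.,   2., 213.]), 0.81)] [(array([669.,   5., 214.]), 0.57)]
```

View pics/v4.png

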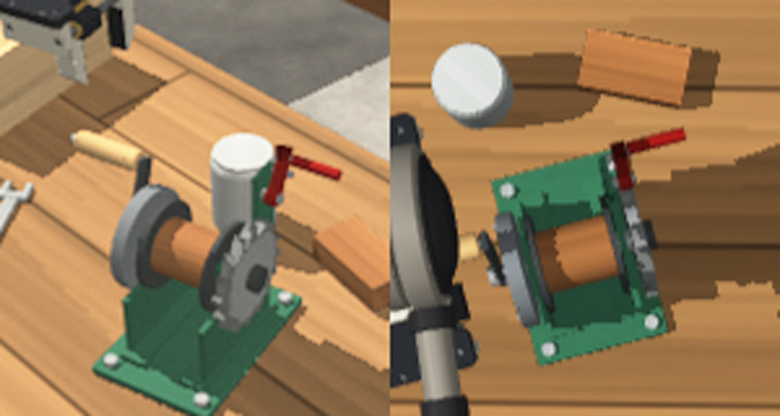

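The picture shows the grip past the top, (110,150) in the side view, with the pawl still leaning back at (285,170) and the gripper clear. I return to the bar.

Emit:
{"api": "arm_command", "payload": {
  "deltas": [
    [0.0434, 0, 0.0081, 0],
    [0.0434, 0, 0.0081, 0],
    [0.0434, 0, 0.0081, 0],
    [0.0434, 0, 0.0081, 0],
    [0.0434, 0, 0.0081, 0]
  ],
  "claw": 130
}}

```text
time: 17.7
tool_pos: [665.3, -20.8, 288.8]
tcp_rot: [-1.572, 0.001, -1.295]
contact_force: [0.2, 0.3, 0.1]
grip_width: 44.7
```

Emit:
{"api": "arm_command", "payload": {
  "deltas": [
    [0, 0.02, 0, 0],
    [0, 0.015, 0, 0],
    [0, 0, 0, 0]
  ]
}}

```text
time: 18.0
tool_pos: [663.8, -19.6, 251.0]
tcp_rot: [-1.576, 0.003, -1.296]
contact_force: [0.0, 0.5, 0.5]
grip_width: 44.9
```

Down 45 mm to z ≈ 206, then shut.

Emit:
{"api": "arm_command", "payload": {
  "deltas": [
    [0, 0.015, 0.001, 0],
    [0, 0.015, 0.001, 0],
    [0, 0.015, 0, 0],
    [0, 0, 0, 0]
  ]
}}

```text
time: 18.4
tool_pos: [665.9, -18.1, 207.8]
tcp_rot: [-1.574, 0.002, -1.294]
contact_force: [-0.1, -0.3, 0.1]
grip_width: 45.5
```

Emit:
{"api": "arm_command", "payload": {
  "deltas": [
    [0, 0, 0, 0],
    [0, 0, 0, 0],
    [0, 0, 0, 0],
    [0, 0, 0, 0]
  ],
  "claw": 255
}}

```text
time: 18.8
tool_pos: [667.1, -18.6, 210.2]
tcp_rot: [-1.569, -0.0, -1.295]
contact_force: [2.4, 0.3, 0.1]
grip_width: 17.8
```

Emit:
{"api": "arm_command", "payload": {
  "deltas": [
    [0, 0, 0, 0],
    [0, 0, 0, 0]
  ]
}}

```text
time: 19.0
tool_pos: [667.3, -18.6, 210.0]
tcp_rot: [-1.569, -0.0, -1.295]
contact_force: [2.1, 0.4, 2.4]
grip_width: 11.0
```

Emit:
{"api": "arm_command", "payload": {
  "deltas": [
    [0, -0.0034, -0.0073, 0],
    [0, -0.0018, -0.0077, 0],
    [0, -0.0002, -0.008, 0],
    [0, 0.0014, -0.0079, 0],
    [0, 0, 0, 0]
  ]
}}

```text
time: 19.5
tool_pos: [635.1, -27.5, 213.6]
tcp_rot: [-1.573, 0.001, -1.295]
contact_force: [-3.3, 0.3, 6.2]
grip_width: 11.1
```

Emit:
{"api": "arm_command", "payload": {
  "deltas": [
    [0, 0.0019, -0.0066, 0],
    [0, 0.0043, -0.0066, 0],
    [0, 0.0055, -0.0057, 0],
    [0, 0.0066, -0.0045, 0],
    [0, 0, 0, 0]
  ]
}}

```text
time: 20.0
tool_pos: [612.5, -33.7, 193.0]
tcp_rot: [-1.576, 0.002, -1.295]
contact_force: [-5.2, -0.2, 1.5]
grip_width: 11.0
```

Emit:
{"api": "arm_command", "payload": {
  "deltas": [
    [0, 0.003, -0.001, 0],
    [0, 0.003, -0.0005, 0],
    [0, 0, 0, 0]
  ]
}}

```text
time: 20.3
tool_pos: [610.7, -34.2, 187.4]
tcp_rot: [-1.578, 0.002, -1.295]
contact_force: [-9.8, -1.3, 1.2]
grip_width: 10.6
```

Emit:
{"api": "arm_command", "payload": {
  "deltas": [
    [0, 0.0012, -0.0015, 0],
    [0, 0.0012, -0.0005, 0],
    [0, 0, 0, 0]
  ]
}}

```text
time: 20.6
tool_pos: [609.9, -34.4, 185.3]
tcp_rot: [-1.575, 0.002, -1.295]
contact_force: [-6.3, -0.1, 0.7]
grip_width: 10.9
```

Emit:
{"api": "arm_command", "payload": {
  "deltas": [
    [0, 0.001, -0.0005, 0],
    [0, 0.001, -0.0005, 0],
    [0, 0, 0, 0]
  ]
}}

```text
time: 20.9
tool_pos: [609.5, -34.6, 183.7]
tcp_rot: [-1.573, 0.001, -1.295]
contact_force: [-4.9, 1.3, -0.1]
grip_width: 10.8
```

Emit:
{"api": "arm_command", "payload": {
  "deltas": [
    [0, 0.001, -0.0003, 0],
    [0, 0.001, -0.0003, 0],
    [0, 0, 0, 0]
  ]
}}

```text
time: 21.2
tool_pos: [609.2, -34.6, 182.2]
tcp_rot: [-1.572, 0.001, -1.295]
contact_force: [-4.9, 0.5, 0.0]
grip_width: 11.1
```

Pawl is at about 0.17 rad with no upward reaction from the wheel. I open the jaws.

Emit:
{"api": "arm_command", "payload": {
  "deltas": [
    [0, 0, 0, 0],
    [0, 0, 0, 0],
    [0, 0, 0, 0],
    [0, 0, 0, 0]
  ],
  "claw": 140
}}

```text
time: 21.6
tool_pos: [610.3, -34.9, 183.1]
tcp_rot: [-1.569, -0.001, -1.295]
contact_force: [0.2, 0.6, 0.4]
grip_width: 37.9
```

Emit:
{"api": "arm_command", "payload": {
  "deltas": [
    [0, -0.02, 0, 0],
    [0, -0.03, 0, 0],
    [0, -0.04, 0, 0],
    [0, -0.04, 0, 0],
    [0.03, 0, -0.03, 0]
  ]
}}

```text
time: 22.1
tool_pos: [592.5, -69.5, 319.1]
tcp_rot: [-1.558, -0.005, -1.29]
contact_force: [0.9, -1.4, -0.3]
grip_width: 41.3
```

Emit:
{"api": "arm_command", "payload": {
  "deltas": [
    [0.03, 0, -0.03, 0],
    [0.03, 0, -0.03, 0],
    [0.03, 0, -0.03, 0],
    [0, 0, 0, 0],
    [0, 0, 0, 0]
  ]
}}

```text
time: 22.6
tool_pos: [526.8, -183.7, 313.0]
tcp_rot: [-1.57, -0.0, -1.297]
contact_force: [-0.4, 0.8, 0.7]
grip_width: 41.2
```

Run:
```python
from h import *
o=bot.get_obs();print(o['tool_pos'],o['contact_force'],o['time'],o['grip_width'])
p=shot('side','s5');q=shot('top','t5')
for n in('pawl_bar','handle','pawl','tin','offcut','hammer','spanner'): print(n,find(p,n),find(q,n))
A=cv2.imread('pics/s5.png')[120:280,160:310];B=cv2.imread('pics/t5.png')[130:290,170:320]
cv2.imwrite('pics/v5.png',cv2.resize(np.hstack([A,B]),None,fx=2.6,fy=2.6,interpolation=cv2.INTER_CUBIC))
```

```text
[ 526.75932866 -183.7163994   313.02951712] [-0.40586637  0.78417653  0.66886307] 22.6 41.24885157622022
pawl_bar [(array([548.,  29.,  61.]), 0.33)] [(array([608., -29., 186.]), 0.61)]
handle [(array([561., 165., 195.]), 0.57)] [(array([570., 172., 195.]), 0.57)]
pawl [] []
tin [(array([710., 151.,  92.]), 0.59)] [(array([737., 158.,  98.]), 0.95)]
offcut [(array([756., -28.,  33.]), 0.7)] [(array([764.,   3.,  37.]), 0.67)]
hammer [(array([ 650., -240.,   25.]), 0.75)] [(array([ 721., -235.,   24.]), 0.95)]
spanner [(array([510., 344.,   4.]), 0.53)] [(array([522., 360.,  10.]), 0.59)]
```

View pics/v5.png

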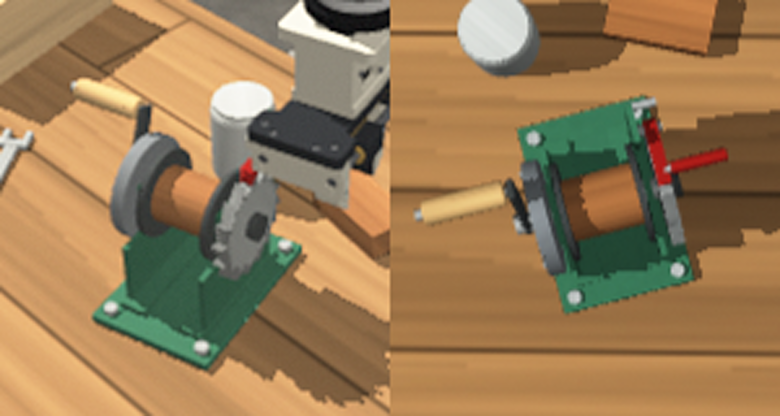

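The picture shows the pawl down on the wheel: bar at (700,160) in the top view, as at the start. The crank is still where it was left and the gripper is clear. The hammer's top-view reading is of a partly hidden hammer; its side view hasn't changed. I hand in.

```bash
python3 -c "
from h import *
print(job.close_job())"
```

```text
the job is handed in; nothing more can be done
None
```

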